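# Find the full bottle by its weight and put it on the balance

### The arm

A 6-joint arm with a two-finger parallel gripper is mounted at the origin on a cart in front of the work surface, level with it; the furniture and walls round the work are solid. World frame = base frame: x ahead of the robot, y to its left, z up, the work surface at z = 0. Lengths are in mm, angles in rad, forces in N, time in s.
With the tool pointing down it reaches from about 275 to 875 mm from the base axis. Payload 12.5 kg.
Tool frame: the origin (TCP) lies midway between the tips of the shut fingers; the grasp point (between the pads) lies 19 mm behind it (ctrl.grip_depth is the distance from the TCP to the grasp point, in mm); z points along the fingers, y is the direction in which the jaws open and shut (so a half turn about z gives the same grasp; the last joint's range is limited). The gripper opens to 85 mm and grips with 20 to 120 N. Pads are 22 mm wide; open, the fingers measure 114 mm over their backs; the gripper's body (76 mm by 85 mm) begins 54 mm behind the grasp point. The pads swing forward as they close: fully open they stand 13 mm farther back than shut.
Start: joints at [-1.3, 0.351, 1.652, -0, 1.139, -0.085], TCP at [191.605, -515.531, 231.29] pointing down, gripper open.
Joint ranges: [-2.75, 2.75], [-0.79, 2.1], [0.01, 2.65], [-1.57, 4.71], [0.07, 3.14], [-2.87, 2.87]. Speed limits (rad/s): [2.22, 2.22, 2.79, 3.14, 3.14, 3.14].

### API

Orientations are given as a unit quaternion [x, y, z, w].
In Python, from bench import ctrl, let_go, grasp, sensors, vision gives the robot as it stands. The module is installed in compiled form; this text tells all that it offers. Calls block until the motion is done:
- ctrl.reach(position, orientation): joint-space move of the TCP to a pose.
- ctrl.servo_line(position, ori=None, velocity=150): straight line of the TCP; ori=None keeps the orientation; velocity is the mean speed in mm/s.
- ctrl.movej(angles): joint-space move.
- let_go() and grasp(): open the fingers fully, or close them until they stop; the grip force is fixed at half the most.
- ctrl.wait(seconds).
- ctrl.ik(position, orientation): joint angles nearest the present ones, or None.
- sensors.get_obs(): the state.
- vision.capture(name): name is "scene" or "top" or "wrist"; returns the picture (480x640x3 uint8, red, green, blue); there is no depth.
- vision.camera_params(name): a dict with "camera_matrix" (3x3 intrinsics, pixels), "view" (4x4, takes a point from world to camera coordinates). Camera axes: x right, y down, z forward; pixel columns grow to the right and rows downward; lengths in mm; the calibration is good to about 2 mm. A picture is of the moment at which its call begins: read the wrist's pose just before it. camera_params takes no time and is no camera call; for the wrist camera it gives the pose at the moment of the call.
A pose or a line that the arm cannot do raises ctrl.MotionError and nothing moves.
- ctrl.finish_job(): hands the job in, once; it reports no verdict.
The state is a dict: "time": time; "joint_positions": joint angles; "dq": joint speeds; "tau": joint torques, N m; "position": TCP position; "tcp_rot": TCP orientation; "wrist_force": force on the tool from outside, world axes, zero at the start; "torque": the same for the moment, N m; "gripper_width": finger opening in mm.
Only numpy, scipy, OpenCV 4.12 (cv2) and the standard library are available. Lean on these libraries where they do the work, as an engineer would, in place of code of your own. Each camera call takes 0.05 s, during which the arm holds its last target.

### The job

Three look-alike closed bottles stand slanted in the rack; one is full and the other two are as good as empty. Heft them to find the full one, stand it gently upright in the middle of the balance's pan and let go, and leave the two empty ones fully seated in the bays they came from, without disturbing the timer, the tape roll or the dish.

Things in the scene. Friction and masses are not known exactly. Their poses are not given: they have to be found in the camera images.
- rack: fixed rack of bent aluminium sheet, 150 mm deep, 264 mm wide, 75 mm tall, with three equal open bays side by side at rack y = +90, 0, -90 mm. Origin: on the worktop below the middle bay's point, z up; its front (-x) faces the robot roughly. A bottle in a bay leans about 30 degrees from vertical, cap towards the rack's -x (towards the robot). About 2 mm of play round each bottle.
- bay_a (a point): centre of the seat of the bay at rack y = +90 mm, 30 mm above the worktop. Measured along the leaning bottle from its foot, the front plate it leans on reaches up 63 mm, the side cheeks 40 mm, the rear lip 20 mm. Above the cheeks a bottle's +y and -y sides are free, 40 mm of air to its neighbour.
- bay_b (a point): the same for the middle bay, at rack y = 0
- bay_c (a point): the same for the bay at rack y = -90 mm
- bottle_a: one of three outwardly identical closed white bottles: square body 50 x 50 x 100 mm, round grey cap 40 mm across, its top 120 mm above the foot. Origin: centre of the underside; z runs along the bottle to the cap. Starts in bay a, square to the rack (its y along the rack's y). Any of the three may be the full one: it weighs 0.35 to 0.49 kg, the other two 0.12 to 0.15 kg each.
- bottle_b: the same kind of bottle, starting in bay b (middle)
- bottle_c: the same kind of bottle, starting in bay c
- balance: fixed white bench balance 180 x 160 mm, 50 mm tall without its pan. Origin: on the worktop under the middle of the length, z up; its display side is -x
- pan (a point): centre of the top face of the balance's flat round steel pan, 116 mm in diameter, 68 mm above the worktop; the pan does not move
- timer: loose bystander: white bench timer 66 x 66 x 20 mm, origin under its centre
- tape_roll: loose bystander: roll of tape lying flat, 83 mm across, 18 mm tall, origin under its centre
- dish: loose bystander: closed petri dish 90 mm across, 13 mm tall, origin under its centre
Not all that is in view belongs to the job. Leave any green look-alike of the bottle_b alone.

How it is judged (in metres and radians):
At the end, for the whole second after the job is handed in: the full bottle (the one pressing on the balance with more than 2.4 N) stands upright (within 3.4 degrees) on the pan, at rest, its foot within 22 mm of the pan's centre; the other two bottles are at rest within 12 mm of where they stood in their bays at the start (((horizontal distance between bottle_a and pan below 0.022 m and angle between bottle_a's own z axis and vertical below 0.06 rad and z of bottle_a in the frame of pan below 0.006 m and contact force between bottle_a and balance above 2.4 N and linear speed of each of bottle_a, bottle_b, bottle_c below 0.02 m/s and distance of each of bottle_b, bottle_c from where it was at the start of the episode below 0.012 m) or (horizontal distance between bottle_b and pan below 0.022 m and angle between bottle_b's own z axis and vertical below 0.06 rad and z of bottle_b in the frame of pan below 0.006 m and contact force between bottle_b and balance above 2.4 N and linear speed of each of bottle_b, bottle_a, bottle_c below 0.02 m/s and distance of each of bottle_a, bottle_c from where it was at the start of the episode below 0.012 m) or (horizontal distance between bottle_c and pan below 0.022 m and angle between bottle_c's own z axis and vertical below 0.06 rad and z of bottle_c in the frame of pan below 0.006 m and contact force between bottle_c and balance above 2.4 N and linear speed of each of bottle_c, bottle_a, bottle_b below 0.02 m/s and distance of each of bottle_a, bottle_b from where it was at the start of the episode below 0.012 m))); the robot touches nothing.
It fails at once if the timer is pushed more than 30 mm from its place (distance of timer from where it was at the start of the episode above 0.03 m).
It fails at once if the tape roll is pushed more than 30 mm from its place (distance of tape_roll from where it was at the start of the episode above 0.03 m).
It fails at once if the dish is pushed more than 30 mm from its place (distance of dish from where it was at the start of the episode above 0.03 m).
It fails at once if a bottle is dropped or slammed on the balance (over 40 N) (contact force between any of bottle_a, bottle_b, bottle_c and balance above 40 N).
It also fails if it takes over 66 s, if anything falls off the work surface, if the arm or the gripper's body presses on something with over 40 N, if the wrist force passes 120 N, or if a joint passes its speed limit or range.

## Working session

There is one attempt and no reset: what is moved stays moved. The work goes in short steps, each a Python script; the robot and the scene stay as the last script left them, time stands still between calls to the robot, and variables do not carry over. Pictures are saved under pics/ and viewed, and the job is handed in when it is done.

```bash
ls; mkdir -p pics
python3 - <<'E'
from bench import ctrl, sensors, vision
import cv2, numpy as np
o=sensors.get_obs(); print(o)
for n in ("scene","top","wrist"):
    p=vision.camera_params(n); print(n,np.round(p["camera_matrix"],1).tolist(),np.round(p["view"],3).tolist())
    im=vision.capture(n); cv2.imwrite(f"pics/{n}0.png",im[:,:,::-1])
E
```

```text
pics
{'time': 0.0, 'joint_positions': array([-1.29957863e+00,  3.51238842e-01,  1.65242976e+00, -3.19823620e-06,
        1.13907543e+00, -8.45747413e-02]), 'dq': array([ 0.00028776, -0.00069901, -0.00095465, -0.0003022 ,  0.00049494,
        0.00138947]), 'tau': array([-5.56453859e-03, -5.06116569e+01, -2.91409761e+01, -3.11273761e-04,
        4.56758280e-03,  3.02823810e-05]), 'position': array([ 191.53163029, -515.22416169,  230.75483338]), 'tcp_rot': array([ 9.84217873e-01,  1.76960016e-01, -5.50919264e-05, -5.73049067e-04]), 'wrist_force': array([ 0.15061462,  0.21167844, -0.16240626]), 'torque': array([-0.02367038,  0.02067849,  0.0279485 ]), 'gripper_width': 85.334490686018}
scene [[575.7, 0.0, 310.1], [0.0, 575.7, 231.7], [0.0, 0.0, 1.0]] [[-0.505, -0.863, 0.023, 276.242], [-0.471, 0.253, -0.845, 279.868], [0.723, -0.437, -0.535, 1205.947], [0.0, 0.0, 0.0, 1.0]]
top [[490.4, 0.0, 324.1], [0.0, 490.4, 241.7], [0.0, 0.0, 1.0]] [[-0.025, -1.0, -0.017, 53.784], [-0.984, 0.028, -0.174, 477.236], [0.174, 0.012, -0.985, 1477.294], [0.0, 0.0, 0.0, 1.0]]
wrist [[347.7, 0.0, 321.8], [0.0, 347.7, 242.0], [0.0, 0.0, 1.0]] [[0.348, -0.938, -0.002, -548.839], [-0.903, -0.335, 0.269, -35.901], [-0.252, -0.092, -0.963, 379.438], [0.0, 0.0, 0.0, 1.0]]
```

View pics/scene0.png

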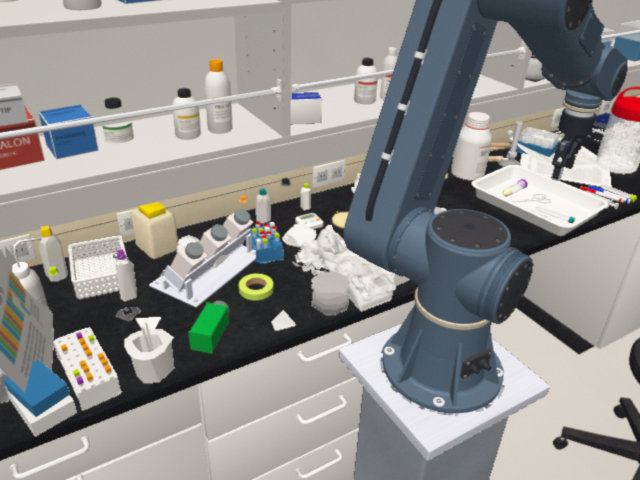

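View pics/top0.png

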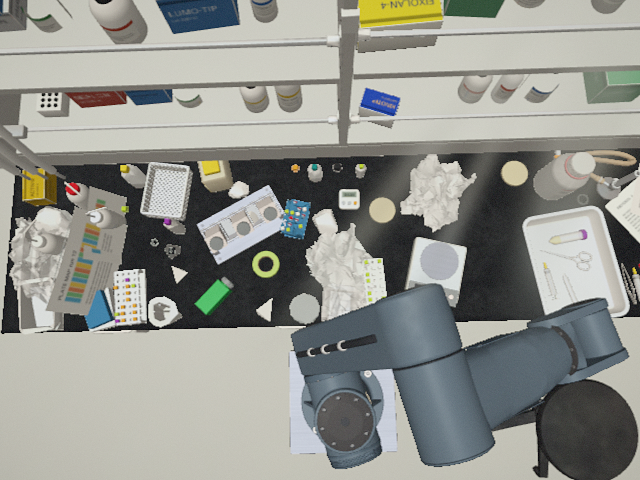

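Run:
```python
import cv2
a=cv2.imread("pics/top0.png"); 
cv2.imwrite("pics/top0c.png",cv2.resize(a[160:320,180:330],None,fx=4.5,fy=3.7,interpolation=cv2.INTER_CUBIC)[:592])
cv2.imwrite("pics/top0d.png",cv2.resize(a[170:330,290:490],None,fx=3.7,fy=3.7,interpolation=cv2.INTER_CUBIC))
a=cv2.imread("pics/scene0.png"); 
cv2.imwrite("pics/scene0c.png",cv2.resize(a[190:340,130:330],None,fx=4,fy=4,interpolation=cv2.INTER_CUBIC))
```

```text
(no output)
```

View pics/top0c.png

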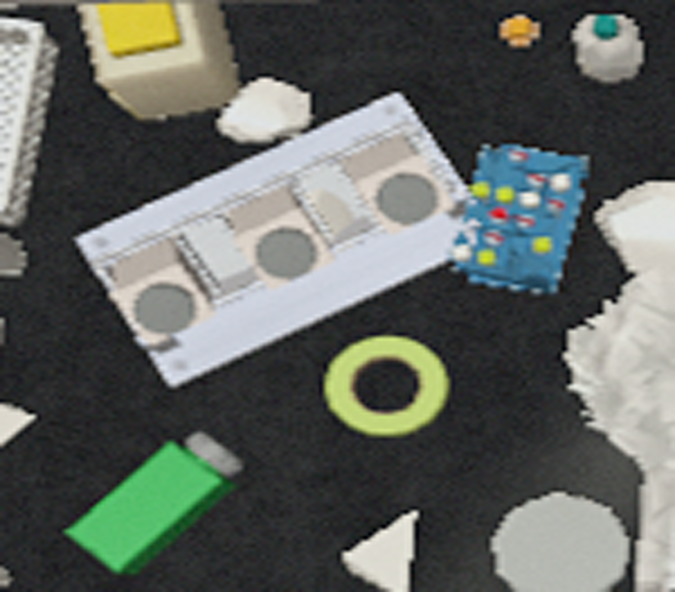

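View pics/top0d.png

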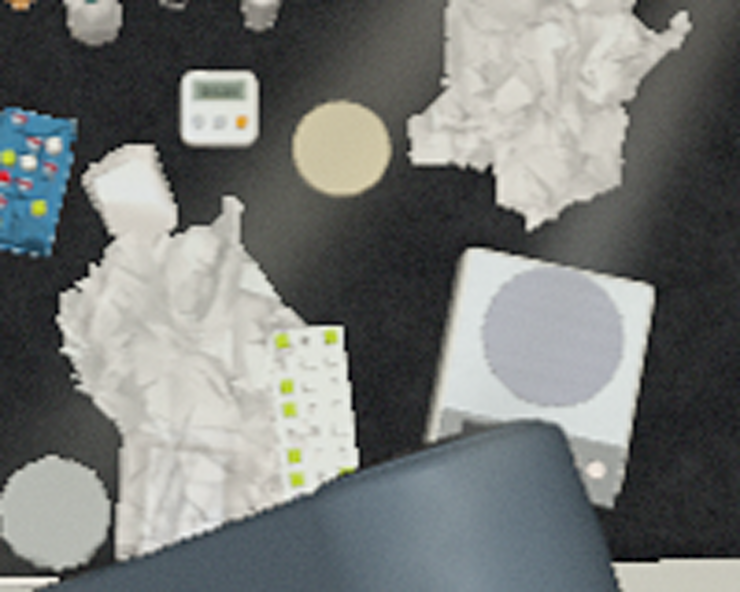

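View pics/scene0c.png

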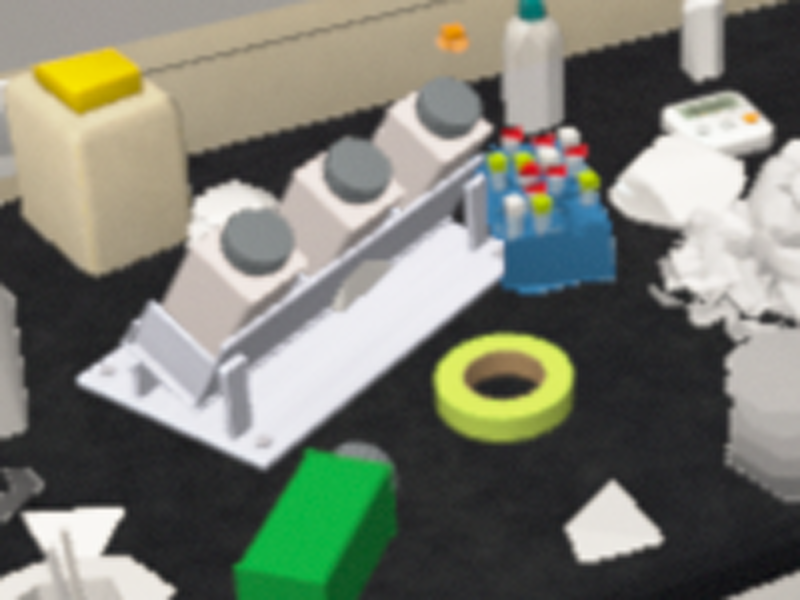

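```bash
cat > h.py <<'E'
import cv2, numpy as np, json
from bench import ctrl, sensors, vision, grasp, let_go
def ray(P,uv):
    K=np.array(P["camera_matrix"]);V=np.array(P["view"]);R=V[:3,:3];t=V[:3,3]
    d=R.T@np.linalg.solve(K,[uv[0],uv[1],1.]); return -R.T@t,d/np.linalg.norm(d)
def onz(P,uv,z):
    c,d=ray(P,uv); return c+d*(z-c[2])/d[2]
def tri(r):
    A=np.zeros((3,3));b=np.zeros(3)
    for c,d in r:
        M=np.eye(3)-np.outer(d,d);A+=M;b+=M@c
    X=np.linalg.solve(A,b); return X,[float(np.linalg.norm(np.cross(X-c,d))) for c,d in r]
def proj(P,X):
    K=np.array(P["camera_matrix"]);V=np.array(P["view"]);x=K@(V[:3,:3]@np.asarray(X,float)+V[:3,3]);return x[:2]/x[2]
E
python3 - <<'E'
from h import *
T=vision.camera_params("top");S=vision.camera_params("scene")
for uv in [(197.3,224.9),(268.9,185.1),(218.9,264.6)]: print(onz(T,uv,2).round(1))
t=cv2.imread("pics/top0.png");s=cv2.imread("pics/scene0.png")
def blobs(im,box,lo,hi,f):
    x0,y0,x1,y1=box;c=im[y0:y1,x0:x1].astype(int)
    m=((c.max(2)-c.min(2)<25)&(c.mean(2)>lo)&(c.mean(2)<hi)).astype(np.uint8)
    m=cv2.morphologyEx(m,cv2.MORPH_OPEN,np.ones((3,3)))
    n,l,st,ce=cv2.connectedComponentsWithStats(m)
    print([(st[i,4],(ce[i]+[x0,y0]).round(1).tolist(),st[i,2:4].tolist()) for i in range(1,n) if st[i,4]>20])
    cv2.imwrite(f,cv2.resize(m*255,None,fx=4,fy=4,interpolation=0))
print(t[242,216],t[228,243],t[214,270]); print(s[250,194],s[232,219],s[216,242])
print(s[257,194],s[239,219],s[222,242])
blobs(t,(195,180,290,270),90,150,"pics/mt.png")
blobs(s,(160,200,270,280),90,150,"pics/ms.png")
for n,uv in dict(timer=(348,198),tape=(266,264.3),beige=(382,210),pan=(439.5,260.5)).items(): print(n,onz(T,uv,68 if n=="pan" else 15).round(1))
E
```

```text
[552.2 447.6   2. ]
[677.8 216.1   2. ]
[421.5 376.3   2. ]
[139 142 141] [136 141 139] [134 139 136]
[144 142 137] [142 141 136] [144 143 138]
[95 95 90] [92 90 88] [94 94 90]
[(np.int32(140), [270.0, 213.1], [13, 13]), (np.int32(137), [243.1, 227.9], [13, 13]), (np.int32(143), [216.1, 242.9], [13, 13])]
[(np.int32(200), [241.5, 216.3], [16, 16]), (np.int32(205), [218.5, 232.2], [16, 16]), (np.int32(376), [216.9, 258.0], [56, 44]), (np.int32(223), [193.9, 250.2], [17, 16])]
timer [623.3 -39.   15. ]
tape [416.6 225.1  15. ]
beige [ 580.7 -145.9   15. ]
pan [ 406.6 -305.7   68. ]
```

Run:
```python
from h import *
T=vision.camera_params("top");S=vision.camera_params("scene")
s=cv2.imread("pics/scene0.png");t=cv2.imread("pics/top0.png")
def blobs(im,box,lo,hi):
    x0,y0,x1,y1=box;c=im[y0:y1,x0:x1].astype(int)
    m=((c.max(2)-c.min(2)<25)&(c.mean(2)>lo)&(c.mean(2)<hi)).astype(np.uint8)
    m=cv2.morphologyEx(m,cv2.MORPH_OPEN,np.ones((3,3)))
    n,l,st,ce=cv2.connectedComponentsWithStats(m)
    return [(st[i,4],ce[i]+[x0,y0],st[i,2:4]) for i in range(1,n) if 90<st[i,4]<260]
bs=sorted(blobs(s,(160,200,270,280),118,155),key=lambda b:b[1][0])
bt=sorted(blobs(t,(195,180,290,270),100,155),key=lambda b:b[1][0])
y=np.radians(28.5);ax=np.array([np.cos(y),np.sin(y)]);ay=np.array([-ax[1],ax[0]])
for b,c in zip(bs,bt):
    X,e=tri([ray(T,c[1]),ray(S,b[1])]); print(b,c,X.round(1),np.round(e,1), onz(T,c[1],133.9).round(1), "seat",(X[:2]+60*ax).round(1))
c=np.array([552.2,447.6])
a,b,d=[np.array(v) for v in [(552.2,447.6),(677.8,216.1),(421.5,376.3)]]
print("plate centre",(b+d)/2, "front mid",d+(b-a)/2)
print("pan S",proj(S,[406.6,-305.7,68]))
```

```text
(np.int32(170), array([194.23529412, 248.55294118]), array([17, 12], dtype=int32)) (np.int32(144), array([216.17361111, 242.88888889]), array([13, 13], dtype=int32)) [468.8 356.3 130.6] [0.9 0.9] [467.8 354.7 133.9] seat [521.5 384.9]
(np.int32(158), array([219.08227848, 230.74050633]), array([17, 12], dtype=int32)) (np.int32(141), array([243.04964539, 227.91489362]), array([13, 13], dtype=int32)) [511.  277.4 131.9] [0.9 0.9] [510.1 276.2 133.9] seat [563.8 306. ]
(np.int32(145), array([241.60689655, 214.75172414]), array([16, 12], dtype=int32)) (np.int32(140), array([269.95714286, 213.10714286]), array([13, 13], dtype=int32)) [553.5 198.3 132.1] [1.3 1.3] [552.4 196.9 133.9] seat [606.3 226.9]
plate centre [549.65 296.2 ] front mid [484.3  260.55]
pan S [431.3862477  214.93314756]
```

```bash
cat >> h.py <<'E'
from scipy.spatial.transform import Rotation as Rn
YAW=np.radians(28.2);AX=np.array([np.cos(YAW),np.sin(YAW),0]);AY=np.array([-AX[1],AX[0],0]);ZZ=np.array([0,0,1.])
TH=np.radians(30);B=-np.sin(TH)*AX+np.cos(TH)*ZZ   # bottle axis
N=np.cos(TH)*AX+np.sin(TH)*ZZ                      # away from the front plate
CAP={'a':np.array([468.4,355.8,133]),'b':np.array([510.7,276.7,133]),'c':np.array([553.1,197.5,133])}
def quat(z,y):
    x=np.cross(y,z);return Rn.from_matrix(np.c_[x,y,z]).as_quat()
QT=quat(-B,-AY)
E
python3 - <<'E'
from h import *
for s in (1,-1):
    q=quat(-B,s*AY)
    for k in 'abc':
        for d in (-64,60):
            j=ctrl.ik(CAP[k]+d*B,q); print(s,k,d,None if j is None else np.round(j,2))
    q=quat(-ZZ,s*AY); print(ctrl.ik([350,0,330],q)); 
    for yw in (0,45,90,-20,-45): print(yw, ctrl.ik([406,-306,140],quat(-ZZ,s*np.array([-np.sin(np.radians(yw)),np.cos(np.radians(yw)),0]))))
T=vision.camera_params("top"); print(ray(T,(320,150))[0].round(), [onz(T,(250,152),z).round() for z in (0,300,500)])
E
```

```text
1 a -64 [ 0.59  0.54  1.94 -0.32  0.15 -1.17]
1 a 60 [ 0.6   0.25  2.03 -0.16  0.34 -1.33]
1 b -64 [ 0.4   0.53  1.96  0.34  0.14 -1.99]
1 b 60 [ 0.39  0.23  2.05  0.16  0.34 -1.81]
1 c -64 [ 0.22  0.54  1.94  0.73  0.21 -2.53]
1 c 60 [ 0.18  0.25  2.03  0.42  0.39 -2.24]
[-1.33251124e-01 -1.39403149e-01  1.95688010e+00 -4.44089210e-16
  1.32411571e+00 -2.19623030e+00]
0 [-7.37452616e-01  3.96091192e-01  1.84345427e+00 -4.44089210e-16
  9.02047191e-01 -2.30824894e+00]
45 None
90 [-7.37452616e-01  3.96091192e-01  1.84345427e+00 -4.44089210e-16
  9.02047191e-01  2.40414004e+00]
-20 [-7.37452616e-01  3.96091192e-01  1.84345427e+00 -4.44089210e-16
  9.02047191e-01 -1.95918309e+00]
-45 [-7.37452616e-01  3.96091192e-01  1.84345427e+00 -4.44089210e-16
  9.02047191e-01 -1.52285078e+00]
-1 a -64 [ 0.59  0.54  1.94 -0.32  0.15  1.97]
-1 a 60 [ 0.6   0.25  2.03 -0.16  0.34  1.82]
-1 b -64 [0.4  0.53 1.96 0.34 0.14 1.15]
-1 b 60 [0.39 0.23 2.05 0.16 0.34 1.33]
-1 c -64 [0.22 0.54 1.94 0.73 0.21 0.61]
-1 c 60 [0.18 0.25 2.03 0.42 0.39 0.9 ]
[-1.33251124e-01 -1.39403149e-01  1.95688010e+00 -4.44089210e-16
  1.32411571e+00  9.45362353e-01]
0 [-7.37452616e-01  3.96091192e-01  1.84345427e+00 -4.44089210e-16
  9.02047191e-01  8.33343711e-01]
45 [-7.37452616e-01  3.96091192e-01  1.84345427e+00 -4.44089210e-16
  9.02047191e-01  4.79455478e-02]
90 [-7.37452616e-01  3.96091192e-01  1.84345427e+00 -4.44089210e-16
  9.02047191e-01 -7.37452616e-01]
-20 [-7.37452616e-01  3.96091192e-01  1.84345427e+00 -4.44089210e-16
  9.02047191e-01  1.18240956e+00]
-45 [-7.37452616e-01  3.96091192e-01  1.84345427e+00 -4.44089210e-16
  9.02047191e-01  1.61874187e+00]
[ 213.   22. 1539.] [array([794., 278.,   0.]), array([681., 228., 300.]), array([605., 195., 500.])]
```

Run:
```python
from h import *
ctrl.reach([340,-60,320],quat(-ZZ,-AY))
ctrl.reach(CAP['c']+60*B,QT)
o=sensors.get_obs();print(o['time'],o['position'],o['wrist_force'],o['joint_positions'].round(2))
P=vision.camera_params("wrist");im=vision.capture("wrist")
cv2.imwrite("pics/w1.png",im[:,:,::-1]); np.save("w1.npy",P["view"])
for k in CAP: print(proj(P,CAP[k]))
im=vision.capture("scene");cv2.imwrite("pics/s1.png",im[:,:,::-1])
```

```text
3.1667 [526.94223754 182.75943219 185.36745249] [ 0.76448053  0.03155975 -0.23952009] [0.18 0.25 2.03 0.42 0.39 0.9 ]
[ 31.04390346 259.06144615]
[176.24773256 259.07142359]
[321.72369254 259.01625521]
```

View pics/w1.png

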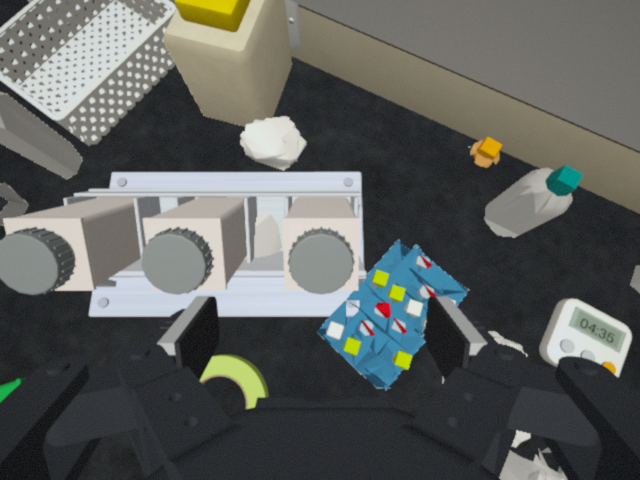

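View pics/s1.png

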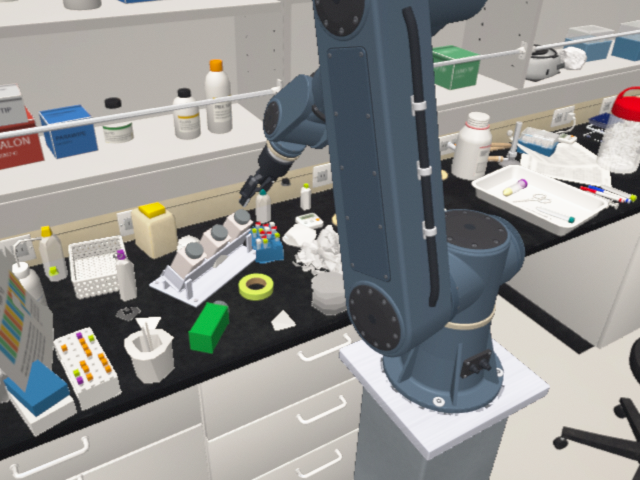

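Run:
```python
from h import *
T=vision.camera_params("top");S=vision.camera_params("scene");W=dict(vision.camera_params("wrist"))
for t,s in [((180+463/4.5,160+245/3.7),(130+513/4,190+202/4)),((180+487/4.5,160+257/3.7),(130+541/4,190+203/4)),((180+480/4.5,160+189/3.7),(130+497/4,190+160/4))]:
    X,e=tri([ray(T,t),ray(S,s)]);r=X-CAP['b'];print(X.round(),np.round(e,1),"rack",(r@AX-60).round(),(r@AY).round())
g=CAP['c']-64*B
for sgn in(-1,1): print((g-sgn*57*AY).round())
```

```text
[528. 167.  60.] [0.7 0.7] rack -97.0 -105.0
[518. 151.  60.] [1.4 1.4] rack -113.0 -114.0
[575. 155.  62.] [1.2 1.2] rack -61.0 -138.0
[554. 263.  78.]
[608. 162.  78.]
```

```bash
cat >> h.py <<'E'
CORR={'c':0.8*AY,'b':0*AY,'a':-0.8*AY}
def G(k): return CAP[k]+CORR[k]-64*B
def F(n=5):
    f=[]
    for _ in range(n): ctrl.wait(0.05); f.append(sensors.get_obs()['wrist_force'])
    return np.mean(f,0)
def heft(k,back=True):
    f0=F()
    ctrl.servo_line(G(k),QT,120); f1=F(2); grasp(); o=sensors.get_obs(); f2=F(2)
    print(k,'f0',f0.round(2),'at',f1.round(2),'gripped',f2.round(2),'w',o['gripper_width'])
    ctrl.servo_line(G(k)+48*B,None,80); ctrl.servo_line(G(k)+48*B+3*N,None,40); ctrl.wait(0.3)
    f=F(6); print('lifted df',(f-f0).round(2), 't',sensors.get_obs()['time'], sensors.get_obs()['gripper_width']); return (f-f0)[2]
E
python3 - <<'E'
from h import *
heft('c')
cv2.imwrite("pics/s2.png",vision.capture("scene")[170:290,140:300,::-1].repeat(5,0).repeat(5,1))
cv2.imwrite("pics/w2.png",vision.capture("wrist")[:,:,::-1])
E
```

```text
c f0 [ 0.31 -0.29  0.51] at [ 0.21 -0.31  0.19] gripped [-3.48 -1.3   5.96] w 49.184337021113066
lifted df [-0.53  0.35 -4.9 ] t 6.925 49.14018140076015
```

View pics/s2.png

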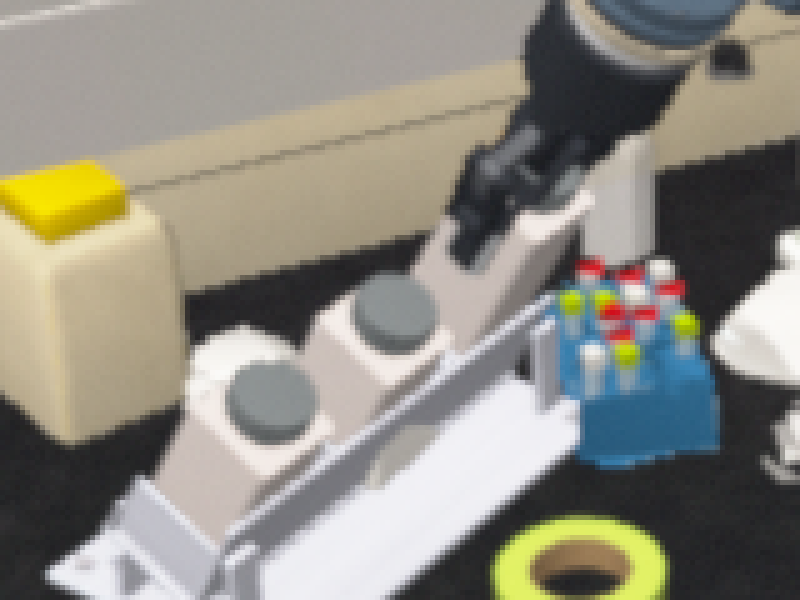

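View pics/w2.png

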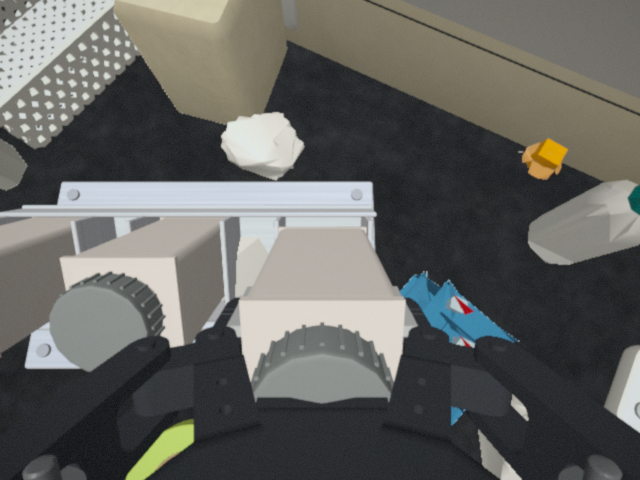

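Run:
```python
from h import *
p=sensors.get_obs()['position']
p1=G('c')+85*B+3*N; ctrl.servo_line(p1,None,120)
ctrl.servo_line([p1[0]-60,p1[1]-30,320],None,200)
print(F(3))
ctrl.reach([350,-60,330],quat(-ZZ,-AY)); print('upright',F(4))
cv2.imwrite("pics/t3.png",vision.capture("top")[:,:,::-1])
cv2.imwrite("pics/s3.png",vision.capture("scene")[:,:,::-1])
print(sensors.get_obs()['time'])
```

```text
[ 0.40450515  0.35475848 -4.23043645]
upright [ 0.08776898 -0.10017093 -4.39691103]
9.9833
```

View pics/t3.png

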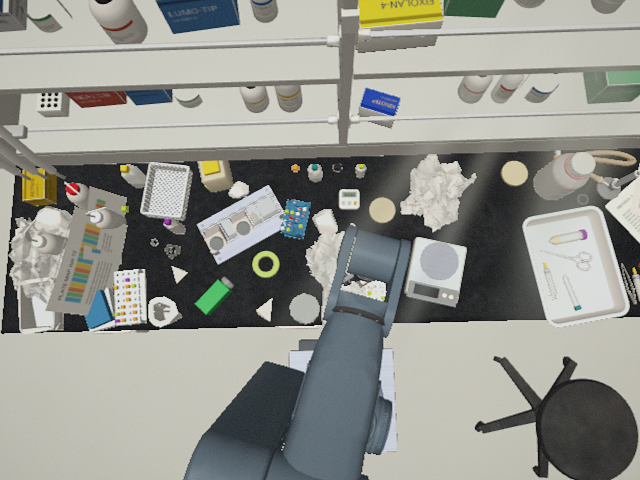

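View pics/s3.png

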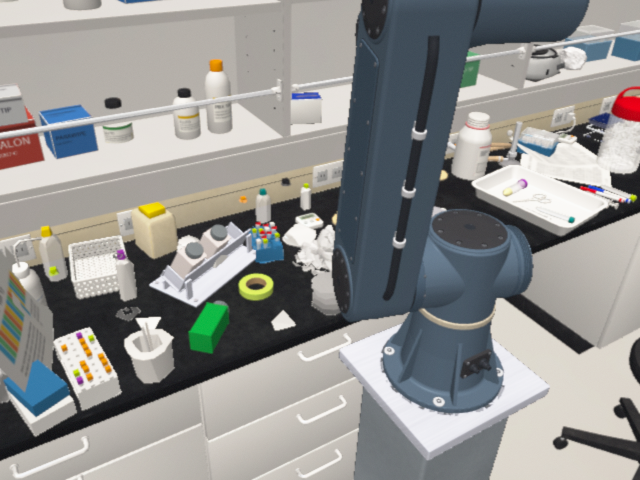

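Run:
```python
from h import *
T=vision.camera_params("top")
t=cv2.imread("pics/t3.png");print(t[260,440],t[243,420],t[275,418],t[250,462])
x0,y0=400,230;c=cv2.GaussianBlur(t[230:310,400:475],(3,3),0).astype(int)
m=(np.abs(c-t[255:265,435:445].reshape(-1,3).mean(0)).sum(2)<35).astype(np.uint8)
m=cv2.morphologyEx(m,cv2.MORPH_OPEN,np.ones((5,5)))
n,l,st,ce=cv2.connectedComponentsWithStats(m)
for i in range(1,n): print(st[i],ce[i]+[x0,y0],onz(T,ce[i]+[x0,y0],68))
cv2.imwrite("pics/mp.png",np.hstack([cv2.resize(m*255,None,fx=5,fy=5),cv2.resize(t[230:310,400:475],None,fx=5,fy=5)[:,:,1]]))
```

```text
[182 178 175] [222 223 218] [215 217 211] [219 222 216]
[  21   13   37   37 1103] [438.9700816  260.79963735] [ 405.75206476 -304.01884641   68.        ]
```

View pics/mp.png

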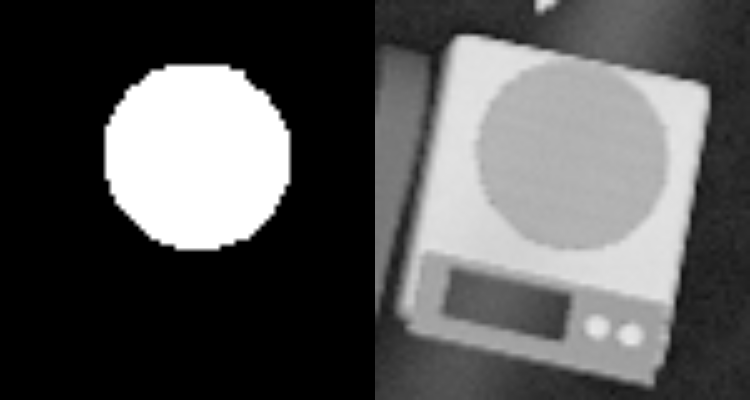

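Run:
```python
from h import *
q=quat(-ZZ,-AY);x,y=405.8,-304.3
ctrl.reach([x,y,220],q)
ctrl.servo_line([x,y,134],q,120); ctrl.wait(.2); f0=F(4);print('air',f0,sensors.get_obs()['time'])
z=130.
while z>118:
    ctrl.servo_line([x,y,z],q,15); ctrl.wait(.05); f=F(2)-f0; print(z,f.round(2),sensors.get_obs()['position'].round(2))
    if f[2]>1.5: break
    z-=1
cv2.imwrite("pics/w4.png",vision.capture("wrist")[:,:,::-1])
cv2.imwrite("pics/s4.png",vision.capture("scene")[150:310,330:530,::-1].repeat(3,0).repeat(3,1))
cv2.imwrite("pics/t4.png",vision.capture("top")[180:320,380:500,::-1].repeat(4,0).repeat(4,1))
print(sensors.get_obs()['time'])
```

```text
air [ 0.77493363 -0.01540606 -4.75032357] 12.3083
130.0 [-1.01 -0.41  0.49] [ 405.84 -304.32  130.01]
129.0 [-0.35 -0.12  0.92] [ 405.79 -304.29  128.99]
128.0 [-0.37  0.35 -0.2 ] [ 405.79 -304.32  128.  ]
127.0 [-0.56 -0.11 -0.  ] [ 405.82 -304.32  127.01]
126.0 [-0.76  0.26  0.5 ] [ 405.8  -304.32  125.99]
125.0 [-1.02  0.25  0.67] [ 405.81 -304.3   124.99]
124.0 [-0.58 -0.29  0.26] [ 405.82 -304.29  123.99]
123.0 [-0.37  0.61  0.57] [ 405.82 -304.3   123.02]
122.0 [-1.27  0.22  0.81] [ 405.81 -304.31  122.02]
121.0 [-1.56  0.37  6.18] [ 405.93 -304.44  121.24]
16.625
```

View pics/w4.png

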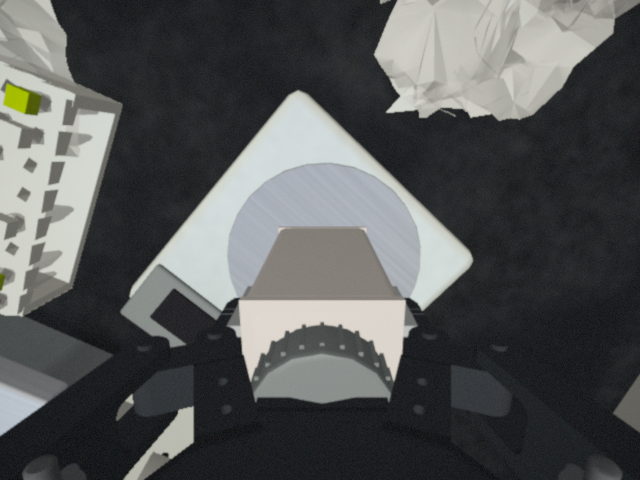

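View pics/s4.png

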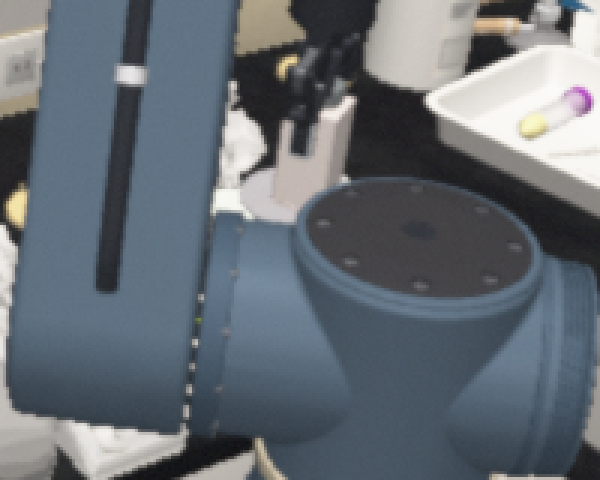

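Run:
```python
from h import *
P=vision.camera_params("wrist")
for uv in [(281,228),(364,228),(322,163),(228,245),(420,245)]:
    X=onz(P,uv,68);r=X-[405.8,-304.3,68];print(uv,X.round(1),'fwd',(r@AX).round(1),'side',(r@AY).round(1))
```

```text
(281, 228) [ 412.7 -273.2   68. ] fwd 20.8 side 24.2
(364, 228) [ 435.4 -315.7   68. ] fwd 20.7 side -24.0
(322, 163) [ 456.4 -276.8   68. ] fwd 57.6 side 0.3
(228, 245) [ 388.7 -250.3   68. ] fwd 10.5 side 55.7
(420, 245) [ 442.1 -349.9   68. ] fwd 10.4 side -57.3
```

Run:
```python
from h import *
let_go(); ctrl.wait(.3); 
cv2.imwrite("pics/w5.png",vision.capture("wrist")[:,:,::-1])
ctrl.servo_line([405.8,-304.3,250],None,120)
P=vision.camera_params("wrist");cv2.imwrite("pics/w6.png",vision.capture("wrist")[:,:,::-1])
ctrl.movej([-1.3, 0.2, 1.652, 0, 1.139, -0.085]); ctrl.wait(.3)
cv2.imwrite("pics/t6.png",vision.capture("top")[:,:,::-1])
cv2.imwrite("pics/s6.png",vision.capture("scene")[:,:,::-1])
print(sensors.get_obs()['time'],sensors.get_obs()['wrist_force'])
for d in(0,120): print(proj(P,[405.8,-304.3,68+d]))
```

```text
20.2667 [-0.2396023  -0.72947851 -0.18001717]
[323.16589855 218.00794812]
[323.51665029 257.31538541]
```

View pics/w6.png

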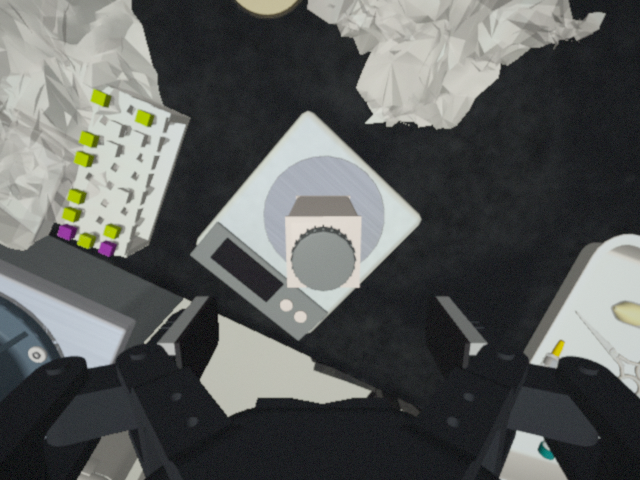

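View pics/t6.png

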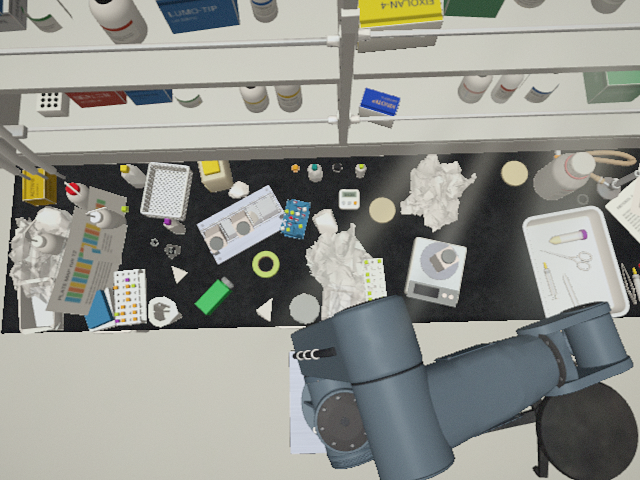

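View pics/s6.png

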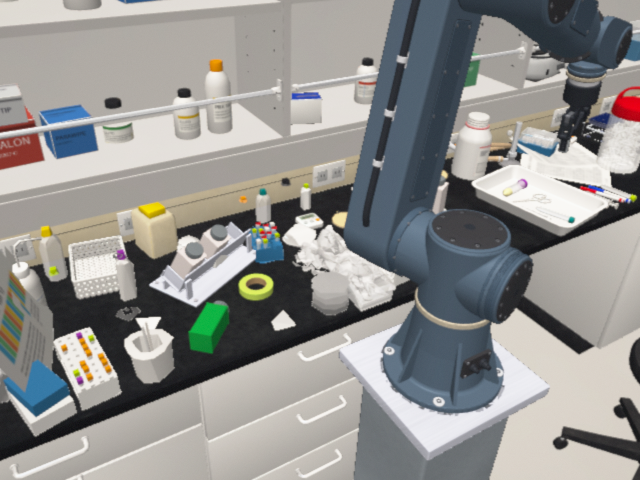

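Run:
```python
from h import *
a=cv2.imread("pics/top0.png").astype(int);b=cv2.imread("pics/t6.png").astype(int)
d=np.abs(a-b).sum(2)
for n,(x,y) in dict(timer=(348,198),tape=(266,264),beige=(382,210),capa=(216,243),capb=(243,228),tubes=(295,219),capc=(270,213)).items(): print(n,d[y-9:y+9,x-9:x+9].mean().round(1))
P=vision.camera_params("top")
m=b[240:285,420:470];g=((m.max(2)-m.min(2)<25)&(m.mean(2)<155)&(m.mean(2)>105)).astype(np.uint8)
g=cv2.morphologyEx(g,cv2.MORPH_OPEN,np.ones((3,3)));n,l,st,ce=cv2.connectedComponentsWithStats(g)
for i in range(1,n): print(st[i],onz(P,ce[i]+[420,240],188).round(1))
ctrl.finish_job()
```

```text
timer 3.8
tape 8.2
beige 3.9
capa 5.2
capb 14.9
tubes 6.1
capc 91.2
[27 10  8 12 61] [ 406.1 -311.7  188. ]
[ 10  15  13  17 125] [ 383.5 -268.3  188. ]
the job is handed in; nothing more can be done
```

I found the full bottle, stood it on the balance's pan and let go, then handed the job in at about 20 s on the robot's clock. It reports no verdict.

**Finding it:** I lifted the bottle in bay c first. The wrist read about 4.4 N (4.2–4.9 N over several readings), so roughly 0.45 kg and the full one. I never touched bottles a and b.

**Placing it:** I lowered it upright onto the pan in 1 mm steps until contact, which showed a rise of about 6 N against the 40 N limit. I then released it, raised the arm and moved it clear.

**Last checks:**
- **Position:** just before release the wrist camera put the foot about 4 mm from the pan centre. After release the cap was about 2 mm off.
- **Upright:** with cap and foot that close together, the bottle looked upright. I did not measure its tilt separately.
- **Bystanders and empties:** comparing top-camera pictures before and after showed almost no change at the timer, the dish, the tape roll and cap a. Cap b differed a little more (14.9, against 91 where bottle c was removed). I put that down to changed light or shadow and did not check further.
- **Failed check:** a final attempt to locate the cap from the top camera was unusable. It returned two patches, at (406, −312) and (384, −268) mm, and neither is clearly the cap top. The position above therefore rests on the wrist-camera views alone.

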